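Nip up the tapered plug on a small air tank, then shut its valve

ROBOT

A 6-joint arm with a two-finger parallel gripper is mounted at the origin on the work surface. World frame = base frame: x ahead of the robot, y to its left, z up, the work surface at z = 0. Lengths are in m, angles in rad, forces in N, time in s.
With the tool pointing down it reaches from about 0.275 to 0.85 m from the base axis. Payload 5.2 kg.
Tool frame: the origin (TCP) lies midway between the tips of the shut fingers; the grasp point (between the pads) lies 19 mm behind it (bot.grip_point_offset is the distance from the TCP to the grasp point, in m); z points along the fingers, y is the line along which they close (so a half turn about z gives the same grasp; the last joint's range is limited). The gripper opens to 85 mm and grips with 20 to 120 N. Pads are 22 mm wide; open, the fingers measure 114 mm over their backs; the gripper's body (76 mm by 85 mm) begins 54 mm behind the grasp point. The pads swing forward as they close: fully open they stand 13 mm farther back than shut.
Start: joints at [-1.446, 0.259, 1.535, -0, 1.348, -0.203], TCP at [0.177, -0.521, 0.231] pointing down, gripper open.
Joint ranges: [-3.14, 3.14], [-0.91, 2.08], [0.19, 2.58], [-1.22, 4.36], [0.22, 2.71], [-3.12, 3.12]. Speed limits (rad/s): [2.57, 2.57, 3.14, 3.14, 3.14, 3.14].

INTERFACE

Orientations are given as a 3x3 rotation matrix whose columns are the frame's x, y, z axes.
In Python, from plant import bot gives the robot as it stands. Calls block until the motion is done:
- bot.reach(position, orientation): joint-space move of the TCP to a pose.
- bot.move_l(position, rotation=None, vel=0.15): straight line of the TCP; rotation=None keeps the orientation; vel is the mean speed in m/s.
- bot.goto_joints(angles): joint-space move.
- bot.command_gripper(opening, f_grip=None): finger opening in m; f_grip is the grip in N (None keeps the last); returns when the fingers have stopped.
- bot.sleep(seconds).
- bot.inverse_kinematics(position, orientation): joint angles nearest the present ones, or None.
- bot.state(): the state.
- bot.read_camera(name): name is "side" or "top" or "wrist"; returns a dict with "pixels" (384x512x3 uint8, red, green, blue), "intrinsics" (3x3 intrinsics, pixels), "R" (3x3) and "t" (3): a world point X has camera coordinates R X + t. Camera axes: x right, y down, z forward; pixel columns grow to the right and rows downward; lengths in m; the calibration is good to about 2 mm. A picture is of the moment at which its call begins. There is no depth.
A pose or a line that the arm cannot do raises bot.IKError and nothing moves.
- bot.sign_off(): hands the job in; it is judged then, once.
The state is a dict: "clock": time; "joint_pos": joint angles; "dq": joint speeds; "joint_torque": joint torques, N m; "ee_pos": TCP position; "eef_rot": TCP orientation; "ft_force": force on the tool from outside, world axes, zero at the start; "torque": the same for the moment, N m; "gripper_width": finger opening in m; "gripper_force": force on a finger pad.
Only numpy, scipy, OpenCV 4.12 (cv2) and the standard library are available. Lean on these libraries where they do the work, as an engineer would, in place of code of your own. Each camera call takes 0.05 s, during which the arm holds its last target. There are 200 camera calls.

TASK

The square-head pipe plug on top of the little air tank has only been started by hand: screw it in clockwise until its tapered thread goes properly snug, not just touching and not overtightened. Leave the outlet valve at the end of the tank open until the plug is snug, then swing its lever all the way shut against its stop, and let go without disturbing the other things on the desk.

Things in the scene. Friction and masses are not known exactly. Their poses are not given: they have to be found in the camera images.
- tank: White 3-litre air tank on strap feet, fixed: a cylinder 130 mm across, 240 mm long, with dished ends, lying along its own y, top 150 mm above the desk. Origin on the desk under its middle. On its crest: filling port at y = +40 mm, brass safety valve (top 173 mm high) at y = -47 mm, round gauge 40 mm wide (top 184 mm high) at y = -88 mm. The ball valve sticks out of its -y end.
- port: Filling port on the tank: round steel boss 52 mm across with a tapered thread. Origin at the centre of its top face, 160 mm above the desk, z up. The plug turns freely in it (0.03 N m) for an unknown 0.5 to 3.4 rad; then the taper binds and the moment to turn it rises by about 0.6 N m per rad. The plug's height and heading do not tell where. Friction: felt in full only while turning, less at rest.
- plug: Dark steel plug started in the port. Head: plain square, 24 x 24 mm, 20 mm high, flats across its own x and y; 6 mm of 33 mm thread shows below. Origin on the upright axis at mid-height of the head, 177 mm above the desk. Clockwise from above screws it in (2.3 mm a turn). Snug: 0.45 to 0.65 N m; loose under 0.42; overtightened from 0.74. Stays as left. Slips if not gripped with about 100 N.
- valve (a joint): Ball-valve lever, rad. 0: open, in line with the tank, pointing away from it (tank's -y). Grows clockwise seen from above; 1.571: shut against its stop, crosswise, pointing along the tank's own -x (towards the robot). Starts at 0 to 0.3. Needs 0.15 N m (2.5 N at the grip); stays where it is left.
- valve_pivot (a point): Point on the vertical axis of the valve lever, at mid-thickness of the lever, 125 mm above the desk; on the tank, at its y = -175 mm.
- valve_grip (a point): Point in the middle of the lever's black plastic handle, 65 mm from the pivot and 125 mm above the desk. The handle is a bar 14 mm wide, 12 mm thick (high) and 55 mm long (30 to 85 mm from the pivot), free all round and below. Its own -y points outwards along the lever.
- tumbler: Stainless steel tumbler, 72 mm across and 115 mm high, standing on the desk to the left; bystander, not to be moved. Origin at the centre of its underside.
- dispenser: Teal plastic tape dispenser, 56 x 150 mm and up to 71 mm high, on the desk to the left of the tank; bystander, not to be moved. Origin at the centre of its underside.
- coaster: Slate-grey ceramic coaster, 96 mm across and 8 mm thick, flat on the desk on the near side of the tank; bystander, not to be moved. Origin at the centre of its underside.
- eraser: Green silicone eraser, 24 x 56 x 13 mm, flat on the desk on the near side of the tank; bystander, not to be moved. Origin at the centre of its underside.

How it is judged:
On the way:
1. the plug is screwed snug (wedged in its port with at least 45 N, a turning moment of roughly 0.35 to 0.42 N m) while the valve is still open (lever below 0.6 rad) (contact force between plug and port above 45 N and value of joint valve below 0.6 rad), for 0.2 s.
At the end, for the whole second after the job is handed in: The plug sits snug in the port, wedged with 45 to 115 N (tightened with about 0.42 to 0.74 N m), and still; the valve lever is shut to within 0.1 rad of its stop (above 1.47 rad); the tumbler, tape dispenser, coaster and eraser are within 20 mm of where they began (contact force between plug and port between 45 and 115 N and value of joint valve above 1.47 rad and angular speed of plug below 0.1 rad/s and distance of each of tumbler, dispenser, coaster, eraser from where it was at the start of the episode below 0.02 m); the robot touches nothing.
It fails at once if the plug is overtightened (wedged with more than 115 N, a turning moment of roughly 0.75 to 1 N m) (contact force between plug and port above 115 N).
It fails at once if the tumbler is tipped (angle between tumbler's own z axis and vertical above 0.3 rad).
It also fails if it takes over 72 s, if anything falls off the work surface, if the arm or the gripper's body presses on something with over 40 N, if the wrist force passes 120 N, or if a joint passes its speed limit or range.

## Working session

There is one attempt and no reset: what is moved stays moved. The work goes in short steps, each a Python script; the robot and the scene stay as the last script left them, time stands still between calls to the robot, and variables do not carry over. Pictures are saved under pics/ and viewed, at most 10 in all, crops included, and the job is handed in when it is done.

```bash
ls; mkdir -p pics; python3 - <<'E'
from plant import bot
import cv2,numpy as np
for n in("top","side"):
    c=bot.read_camera(n); cv2.imwrite(f"pics/{n}0.png",c["pixels"][:,:,::-1]); print(n,c["intrinsics"].round(1).tolist(),c["R"].round(3).tolist(),c["t"].round(3).tolist())
s=bot.state();print(s["clock"],s["ft_force"],s["torque"])
E
```

```text
pics
top [[364.7, 0.0, 250.4], [0.0, 364.7, 184.7], [0.0, 0.0, 1.0]] [[0.012, -1.0, -0.009], [-0.991, -0.011, -0.13], [0.13, 0.01, -0.991]] [0.117, 0.537, 0.821]
side [[381.6, 0.0, 249.4], [0.0, 381.6, 186.4], [0.0, 0.0, 1.0]] [[-0.942, -0.335, -0.015], [-0.255, 0.743, -0.619], [0.219, -0.579, -0.785]] [0.529, 0.123, 0.997]
0.1 [0.17850149 0.30958696 0.33704969] [ 0.00400208  0.02065341 -0.02622147]
```

View pics/top0.png

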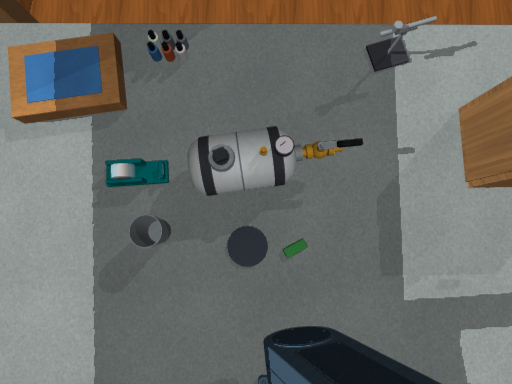

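View pics/side0.png

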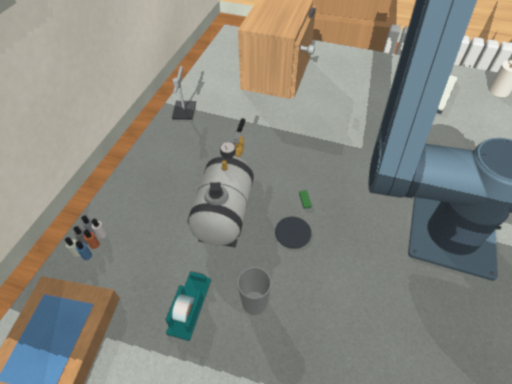

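The top picture shows the plug near (222,156), the gauge at (285,146), the safety valve at (263,151) and the lever handle from (337,143) to (362,142). The side picture agrees. I'll locate these, then hover with the wrist camera.

```bash
cat > h.py <<'E'
from plant import bot
import cv2,numpy as np
def px(c,u,v,z):
    R,t=np.array(c["R"]),np.array(c["t"]); o=-R.T@t
    d=R.T@np.linalg.solve(c["intrinsics"],[u,v,1.]); return o+d*(z-o[2])/d[2]
def rot(a):  # tool down, tool y (closing line) at heading a
    y=np.array([np.cos(a),np.sin(a),0]); z=np.array([0,0,-1.]); return np.column_stack([np.cross(y,z),y,z])
E
python3 - <<'E'
from h import *
c=bot.read_camera("top")
P={k:px(c,*v) for k,v in dict(plug=(222,156,.185),gauge=(285,146,.18),safety=(263,151,.173),pivot=(322,150,.125),h0=(337,143,.125),h1=(362,142,.125)).items()}
for k,v in P.items(): print(k,v.round(3))
d=P["gauge"]-P["plug"]; print(np.hypot(*d[:2]), "heading of -y", np.degrees(np.arctan2(d[1],d[0])))
c=bot.read_camera("wrist"); s=bot.state(); R,t=c["R"],c["t"]
print("cam in tool", (s["eef_rot"].T@(-R.T@t-s["ee_pos"])).round(3),(s["eef_rot"].T@R.T).round(2).tolist(), c["intrinsics"][0].round(1), s["eef_rot"].round(2).tolist())
p=P["plug"]
for a in np.radians([-90,-60,-30,0,30,60,90,120,150,180]):
  q=bot.inverse_kinematics([p[0],p[1],.19],rot(a)); print(round(np.degrees(a)),None if q is None else np.round(q,2))
E
```

```text
plug [0.573 0.178 0.185]
gauge [0.595 0.054 0.18 ]
safety [0.586 0.097 0.173]
pivot [ 0.6   -0.029  0.125]
h0 [ 0.616 -0.061  0.125]
h1 [ 0.619 -0.114  0.125]
0.12561593333381363 heading of -y -79.71821546965523
cam in tool [ 0.069 -0.001 -0.142] [[0.0, -0.96, -0.27], [1.0, 0.0, -0.0], [0.0, -0.27, 0.96]] [324.3   0.  260.8] [[0.95, 0.32, -0.0], [0.32, -0.95, 0.0], [0.0, -0.0, -1.0]]
-90 [ 0.11  0.38  1.47 -0.    1.29  1.69]
-60 [ 0.11  0.38  1.47 -0.    1.29  1.16]
-30 [ 0.11  0.38  1.47 -0.    1.29  0.64]
0 [ 0.11  0.38  1.47 -0.    1.29  0.11]
30 [ 0.11  0.38  1.47 -0.    1.29 -0.41]
60 [ 0.11  0.38  1.47 -0.    1.29 -0.93]
90 [ 0.11  0.38  1.47 -0.    1.29 -1.46]
120 [ 0.11  0.38  1.47 -0.    1.29 -1.98]
150 [ 0.11  0.38  1.47 -0.    1.29 -2.5 ]
180 [ 0.11  0.38  1.47 -0.    1.29 -3.03]
```

```bash
python3 - <<'E'
from h import *
bot.reach([.573,.178,.30],rot(np.radians(150)))
c=bot.read_camera("wrist"); im=c["pixels"][:,:,::-1]; cv2.imwrite("pics/w1.png",im)
np.savez("w1.npz",**{k:c[k] for k in("pixels","intrinsics","R","t")})
s=bot.state();print(s["clock"],s["ee_pos"].round(4),s["joint_pos"].round(2),s["torque"].round(3))
E
```

```text
3.0833 [0.5732 0.1772 0.2999] [ 0.11  0.32  1.29 -0.    1.54 -2.5 ] [-0.004  0.058 -0.006]
```

View pics/w1.png

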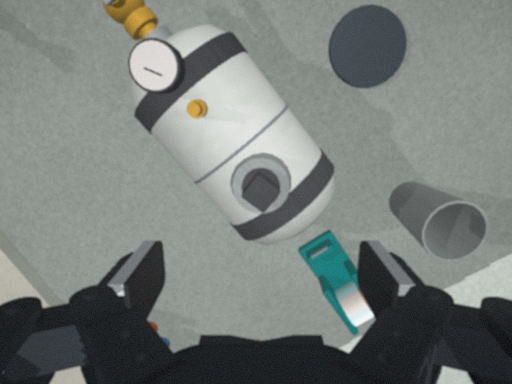

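Plug head (dark square, rotated) is near (261,188) in the boss ring; gauge at (155,65), safety valve at (197,108). I'll enlarge the head.

```bash
python3 - <<'E'
from h import *
c=np.load("w1.npz"); im=c["pixels"][145:225,220:305,::-1]
cv2.imwrite("pics/w1c.png",cv2.resize(cv2.convertScaleAbs(im,alpha=2.0),None,fx=7,fy=7,interpolation=cv2.INTER_CUBIC))
E
```

```text
(no output)
```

View pics/w1c.png

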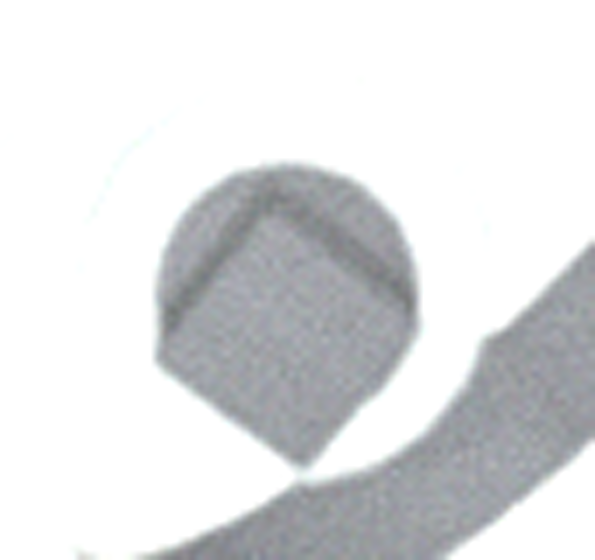

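The crop shows the head's top face: corners left (158,357), bottom (303,467), right (418,325), top about (275,208) in crop pixels.

```bash
python3 - <<'E'
from h import *
c=np.load("w1.npz")
C=[px(c,220+(u+.5)/7-.5,145+(v+.5)/7-.5,.187) for u,v in((158,357),(303,467),(418,325),(275,208))]
C=np.array(C); print(C.round(4)); print("centre",C.mean(0).round(4))
e=np.roll(C,-1,0)-C
print("sides",np.hypot(e[:,0],e[:,1]).round(4),"headings mod 90",(np.degrees(np.arctan2(e[:,1],e[:,0]))%90).round(1))
for n,(u,v,z) in dict(gauge=(155,66,.184),safety=(198,108,.173)).items(): print(n,px(c,u,v,z).round(4))
E
```

```text
[[0.5912 0.178  0.187 ]
 [0.5833 0.1984 0.187 ]
 [0.5629 0.1899 0.187 ]
 [0.5703 0.1694 0.187 ]]
centre [0.5769 0.1839 0.187 ]
sides [0.0218 0.0221 0.0218 0.0226] headings mod 90 [21.3 22.6 20.  22.4]
gauge [0.5962 0.0595 0.184 ]
safety [0.587  0.1003 0.173 ]
```

```bash
python3 - <<'E'
from h import *
R=rot(np.radians(111.6))
def p(m):
    s=bot.state();print(m,round(s["clock"],2),s["ee_pos"].round(4),"F",s["ft_force"].round(1),"T",s["torque"].round(3),"w",round(float(s["gripper_width"]),4),"g",np.round(s["gripper_force"],1),"j6",s["joint_pos"][5].round(3),"t6",s["joint_torque"][5].round(3))
bot.command_gripper(.055)
bot.reach([.577,.184,.21],R); p("above")
bot.move_l([.577,.184,.167],vel=.08); p("down")
c=bot.read_camera("wrist"); cv2.imwrite("pics/w2.png",c["pixels"][:,:,::-1])
E
```

```text
above 4.18 [0.5773 0.1841 0.2105] F [-0.5 -0.7  0.7] T [-0.027 -0.04   0.106] w 0.0548 g 0.0 j6 -1.825 t6 0.104
down 4.88 [0.5773 0.184  0.1672] F [-0.2 -0.5  1.4] T [ 0.037 -0.007  0.006] w 0.055 g 0.0 j6 -1.823 t6 -0.002
```

View pics/w2.png

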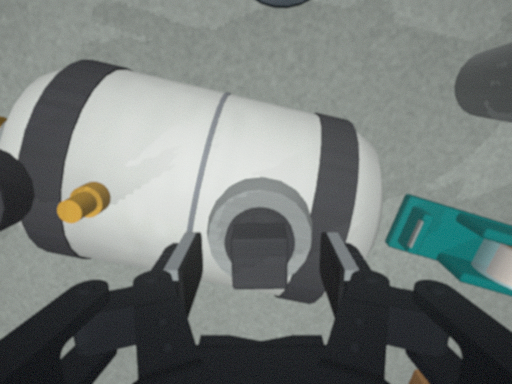

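The head sits squarely between the pads (face edges at about columns 232–287, pads at 201/322), heading aligned. I'll grip and begin turning, logging each step.

```bash
cat >> h.py <<'E'
A0=np.radians(111.6); C=np.array([.577,.184])
def p(m):
    s=bot.state();print(m,round(s["clock"],2),s["ee_pos"][2].round(4),"F",s["ft_force"].round(1),"T",s["torque"].round(3),"w",round(float(s["gripper_width"]),4),"g",np.round(s["gripper_force"],0),"j6",s["joint_pos"][5].round(3),"t6",s["joint_torque"][5].round(3),flush=True)
    return s
def turn(th): bot.reach([*C,.167-.0023*th/(2*np.pi)],rot(A0-th))
E
python3 - <<'E'
from h import *
bot.command_gripper(.0,120); p("grip"); bot.sleep(.3); p("grip")
for th in(.1,.2,.3,.4): turn(th); p(th)
E
```

```text
grip 5.33 0.1681 F [-1.4 -3.6  6.1] T [-0.56   0.198  0.019] w 0.0213 g 119.0 j6 -1.823 t6 0.027
grip 5.62 0.1681 F [-0.6 -3.1  5.4] T [-0.568  0.169  0.08 ] w 0.0215 g 119.0 j6 -1.823 t6 0.028
0.1 5.88 0.1681 F [-0.7 -3.7  5.1] T [-0.597  0.156 -0.069] w 0.0214 g 119.0 j6 -1.723 t6 0.197
0.2 6.12 0.168 F [-1.  -3.7  5.9] T [-0.623  0.179 -0.049] w 0.0212 g 119.0 j6 -1.622 t6 0.198
0.3 6.38 0.168 F [-1.5 -3.   5. ] T [-0.68   0.142 -0.018] w 0.0212 g 119.0 j6 -1.523 t6 0.198
0.4 6.62 0.168 F [-1.6 -4.2  5. ] T [-0.662  0.176 -0.012] w 0.0211 g 119.0 j6 -1.423 t6 0.198
```

```bash
cat >> h.py <<'E'
def meas(n=6):
    a=[]
    for _ in range(n):
        bot.sleep(.01); s=bot.state(); a.append([s["torque"][2],s["joint_torque"][5],*s["ft_force"],s["joint_pos"][5]])
    return np.mean(a,0)
E
python3 - <<'E'
from h import *
th=.4
while th<4.6:
    th+=.15; turn(th); m=meas(); print(round(th,2),m.round(3),flush=True)
    if m[0]<-.2 : break
p("end")
E
```

```text
0.55 [-0.045  0.101 -1.019 -4.489  5.416 -1.273]
0.7 [-0.041  0.101 -1.01  -4.631  5.913 -1.123]
0.85 [-0.019  0.101 -1.21  -4.803  5.97  -0.973]
1.0 [-0.035  0.101 -1.647 -5.186  5.576 -0.823]
1.15 [-0.05   0.101 -1.512 -5.602  6.185 -0.673]
1.3 [-0.046  0.096 -1.631 -5.358  6.482 -0.523]
1.45 [-1.280e-01 -2.000e-03 -1.989e+00 -5.890e+00  6.415e+00 -3.730e-01]
1.6 [-0.205 -0.104 -2.314 -5.924  6.974 -0.222]
end 9.16 0.1676 F [-2.2 -5.8  6.8] T [-0.914  0.414 -0.16 ] w 0.0212 g 119.0 j6 -0.223 t6 -0.151
```

```bash
python3 - <<'E'
from h import *
for th in(1.75,1.9,2.0,2.08): turn(th); m=meas(10); print(round(th,2),m.round(3),flush=True)
c=bot.read_camera("wrist"); cv2.imwrite("pics/w3.png",c["pixels"][:,:,::-1])
E
```

```text
1.75 [-0.162 -0.082 -2.707 -5.824  7.458 -0.073]
1.9 [-9.200e-02 -1.000e-03 -2.716e+00 -5.831e+00  7.667e+00  7.700e-02]
2.0 [ 0.1    0.165 -3.169 -5.87   7.581  0.177]
2.08 [ 0.22   0.264 -3.072 -5.774  7.93   0.257]
```

View pics/w3.png

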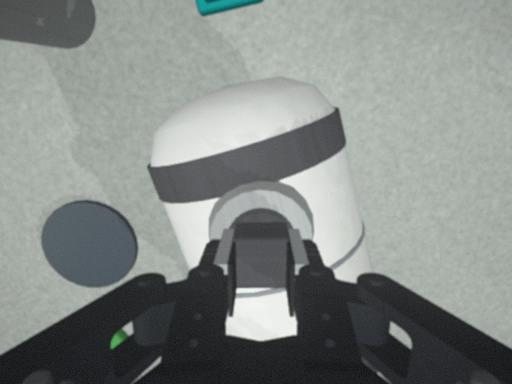

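The picture shows the head still squarely held (centre ~ (262,255)), no slip. At-rest readings carry overshoot residue, but the saturated part places binding near th≈1.31. I'll take small steps and read immediately after each.

```bash
python3 - <<'E'
from h import *
for th in(2.10,2.12,2.14):
    turn(th); r=[]
    for _ in range(4): s=bot.state(); r.append((round(s["clock"],3),round(float(s["torque"][2]),3),round(float(s["joint_torque"][5]),3))); bot.sleep(.02)
    print(th,r,s["joint_pos"][5].round(4),flush=True)
E
```

```text
2.1 [(10.825, 0.401, 0.492), (10.842, 0.393, 0.475), (10.858, 0.423, 0.464), (10.875, 0.478, 0.458)] 0.2762
2.12 [(11.142, 0.472, 0.524), (11.158, 0.494, 0.507), (11.175, 0.502, 0.497), (11.192, 0.459, 0.491)] 0.2962
2.14 [(11.458, 0.495, 0.543), (11.475, 0.486, 0.526), (11.492, 0.481, 0.516), (11.508, 0.484, 0.51)] 0.3161
```

```bash
python3 - <<'E'
from h import *
for th in(2.16,2.18):
    turn(th); r=[]
    for _ in range(4): s=bot.state(); r.append((round(float(s["torque"][2]),3),round(float(s["joint_torque"][5]),3))); bot.sleep(.02)
    print(th,r,flush=True)
bot.sleep(.3); p("held")
bot.command_gripper(.05); p("open")
R=rot(A0-2.18)
bot.move_l([*C,.30],vel=.15)
# view lever: hover near the expected grip, closing line chosen crosswise to lever
g=np.array([.618,-.082]); 
for a in np.radians([100,10,-80,-170]):
    print(np.degrees(a),bot.inverse_kinematics([*g,.3],rot(a)))
bot.reach([.60,-.06,.33],rot(np.radians(10)))
c=bot.read_camera("wrist"); cv2.imwrite("pics/w4.png",c["pixels"][:,:,::-1])
np.savez("w4.npz",**{k:c[k] for k in("pixels","intrinsics","R","t")}); p("hover")
E
```

```text
2.16 [(0.518, 0.54), (0.511, 0.523), (0.49, 0.513), (0.483, 0.507)]
2.18 [(0.468, 0.515), (0.472, 0.498), (0.51, 0.488), (0.46, 0.482)]
held 12.46 0.1675 F [-3.5 -6.   7.8] T [-0.945  0.626  0.452] w 0.0214 g 119.0 j6 0.356 t6 0.474
open 12.85 0.166 F [0.2 0.7 0.2] T [-0.038 -0.027  0.027] w 0.0498 g 0.0 j6 0.357 t6 0.001
100.0 [-3.10595112e-01  3.60857246e-01  1.22705783e+00 -4.44089210e-16
  1.55367758e+00 -2.05592436e+00]
10.0 [-3.10595112e-01  3.60857246e-01  1.22705783e+00 -4.44089210e-16
  1.55367758e+00 -4.85128037e-01]
-80.0 [-3.10595112e-01  3.60857246e-01  1.22705783e+00 -4.44089210e-16
  1.55367758e+00  1.08566829e+00]
-170.0 [-3.10595112e-01  3.60857246e-01  1.22705783e+00 -4.44089210e-16
  1.55367758e+00  2.65646462e+00]
hover 14.92 0.3294 F [-0.1 -0.3 -1.1] T [ 0.005 -0.012  0.002] w 0.05 g 0.0 j6 -0.458 t6 -0.001
```

View pics/w4.png

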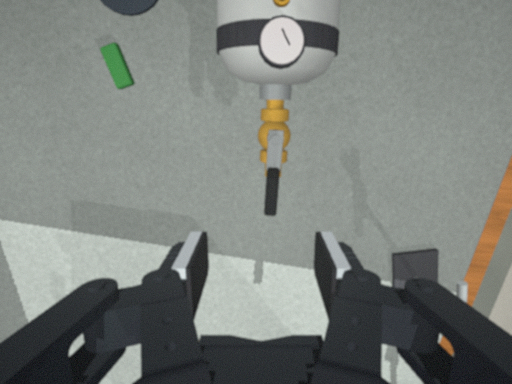

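Lever handle runs from (275,168) to (270,214), with its pivot around (275,136), so it is still nearly open. Computing the geometry and driving it shut with loosely straddling fingers.

```bash
python3 - <<'E'
from h import *
c=np.load("w4.npz")
h0,h1=px(c,275,168,.131),px(c,270.3,214.5,.131); pv=px(c,275.5,136,.131)
g=(h0+h1)/2; d=h1-h0
print(h0.round(4),h1.round(4),"len",np.hypot(*d[:2]),"pivot img",pv.round(4),"lever hdg",np.degrees(np.arctan2(d[1],d[0])))
ga=px(c,282,41,.184); print("gauge",ga.round(4)); t=ga[:2]-C; t/=np.hypot(*t)
P=C+.215*t; print("tank -y hdg",np.degrees(np.arctan2(t[1],t[0])),"pivot tank",P.round(4),"grip",g.round(4),"r",np.hypot(*(g[:2]-P)), "hdg pivot->grip",np.degrees(np.arctan2(*(g[:2]-P)[::-1])))
E
```

```text
[ 0.6159 -0.0571  0.131 ] [ 0.6205 -0.1098  0.131 ] len 0.05290759696127107 pivot img [ 0.6101 -0.0237  0.131 ] lever hdg -84.98762491088391
gauge [0.5977 0.0579 0.184 ]
tank -y hdg -80.6777327479807 pivot tank [ 0.6118 -0.0282] grip [ 0.6182 -0.0835  0.131 ] r 0.05567317651370295 hdg pivot->grip -83.45740310985262
```

```bash
cat >> h.py <<'E'
PV=np.array([.611,-.026])
def lever(deg,z=.110,r=.063):
    a=np.radians(deg); return [*(PV+r*np.array([np.cos(a),np.sin(a)])),z],rot(a+np.pi/2)
E
python3 - <<'E'
from h import *
bot.command_gripper(.032)
bot.reach(*lever(-84,.20)); bot.move_l(lever(-84)[0],vel=.1); p("down")
bot.command_gripper(.02,20); p("straddle")
for k,d in enumerate([-95,-105,-115,-125,-135,-145,-155,-161,-165,-168,-170,-172,-174,-176,-178,-180]):
    bot.move_l(*lever(d),vel=.06); F=np.mean([bot.state()["ft_force"]for _ in range(3)],0)
    a=np.radians(d); f=F[:2]@[-np.sin(a),np.cos(a)]
    print(d,F.round(1),"tang",f.round(1),flush=True)
    if d<-165 and f>9 or np.linalg.norm(F)>30: break
p("end")
E
```

```text
down 16.88 0.1108 F [-0.3 -0.5  0.1] T [-0.01  -0.017  0.032] w 0.0322 g 0.0 j6 -0.426 t6 -0.0
straddle 17.16 0.1105 F [-0.5 -0.5  0.2] T [-0.051  0.014 -0.005] w 0.0199 g 0.0 j6 -0.426 t6 0.0
-95 [ 0.5 -0.2 -0.3] tang 0.5
-105 [ 0.9 -0.4  0. ] tang 1.0
-115 [ 0.8 -0.1  0.4] tang 0.8
-125 [0.8 0.4 0.5] tang 0.4
-135 [ 0.2 -0.6  0.5] tang 0.6
-145 [-0.3  0.7 -0.2] tang -0.7
-155 [-0.1 -0.8  0.1] tang 0.7
-161 [0.1 0.7 0.1] tang -0.6
-165 [0.7 0.4 0.3] tang -0.2
-168 [ 1.6 -0.9 -0.3] tang 1.2
-170 [ 2.  -1.3 -0.6] tang 1.6
-172 [ 2.4 -5.5 -1. ] tang 5.7
-174 [  3.2 -12.6  -2.8] tang 12.9
end 21.02 0.1102 F [  3.2 -12.6  -2.8] T [-1.848 -0.534  0.151] w 0.0199 g 6.0 j6 1.202 t6 0.216
```

The stop is firmly felt near -173°. I'll back off to centre, lift clear and look once.

```bash
python3 - <<'E'
from h import *
bot.command_gripper(.034); p("open")
bot.move_l(lever(-172,.25)[0],vel=.12)
bot.reach([.50,.0,.36],rot(np.radians(-80)))
p("clear")
for n in("top","wrist"):
    c=bot.read_camera(n); cv2.imwrite(f"pics/{n}5.png",c["pixels"][:,:,::-1])
E
```

```text
open 21.31 0.1098 F [0.  0.3 1.7] T [-0.012  0.006  0.021] w 0.0342 g 0.0 j6 1.203 t6 -0.012
clear 23.19 0.3601 F [-0.  -0.6  0.1] T [-0.019 -0.015 -0.025] w 0.034 g 0.0 j6 1.173 t6 -0.008
```

View pics/wrist5.png

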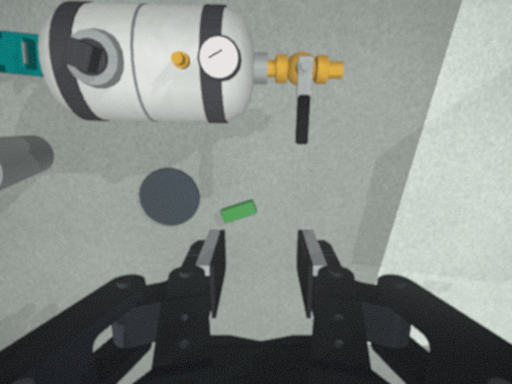

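The lever stands crosswise toward the robot (pivot (304,68), handle end (301,142)) and the bystanders are in place. One enlarged look at the plug heading checks that it turned along with the grip.

```bash
python3 - <<'E'
from h import *
bot.reach([.577,.184,.32],rot(np.radians(-13)))
c=bot.read_camera("wrist")
K,R,t=c["intrinsics"],c["R"],c["t"]; q=K@(R@np.array([*C,.187])+t); u,v=(q[:2]/q[2]).astype(int); x,y=u-40,v-40; print(x,y)
im=c["pixels"][y:y+80,x:x+80,::-1]
cv2.imwrite("pics/w6.png",cv2.resize(cv2.convertScaleAbs(im,alpha=2.0),None,fx=7,fy=7,interpolation=cv2.INTER_CUBIC))
np.savez("w6.npz",**{k:c[k] for k in("pixels","intrinsics","R","t")})
E
```

```text
220 141
```

View pics/w6.png

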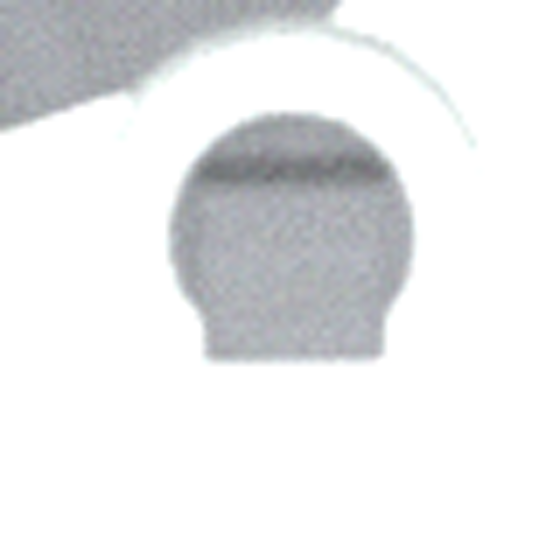

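The plug's front edge is level (row ≈357 from column 205 to 383), so it turned with the grip and did not slip noticeably. That matches the roughly 0.5 N m I felt, so I'm handing in.

```bash
python3 - <<'E'
from h import *
bot.sleep(.2); print(bot.sign_off()); print(bot.state()["clock"])
E
```

```text
the job is handed in; nothing more can be done
None
the job is handed in; nothing more can be done
```

The job is handed in at about 25 s on the robot's clock, result not shown: the plug is tightened to an estimated 0.5–0.56 N m (from wrist moment and turn angle), then the valve lever was swung shut until its stop pushed back, the gripper is clear of everything, and the bystanders looked undisturbed in the last wide wrist view.

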